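Let one bottle out of the feed magazine into its tray

TASK

Push the yellow tray along its slot until it is fully home against the stop at the foot of the bottle magazine, then press the black pad of the red rocker all the way down, so that the gate at its other end lifts and one bottle rolls into the tray, and let the rocker come back up so that the next bottle waits at the gate. Only push and press with the fingers: do not lift or tip the tray, do not touch the bottles, and leave the things around undisturbed.

Things in the scene. Friction and masses are not known exactly. Their poses are not given: they have to be found in the camera images.
- magazine: Bottle magazine, fixed to the worktop: blue-sided metal lane on legs, 219 mm wide (x), 200 long, sloping down 12 degrees to its -y (the robot's right); a dark frame over its lower end, top 0.145 m up, carries the red rocker. Origin on the worktop under the lane's middle, below the bottle at the gate; z up, -x side toward the robot; yaw -0.4 to 0.15 rad.
- tray_stop (a point): Middle of the stop bar's face at the inner end of the tray's slot, 9 mm up, at (0, -0.048, 0.009) in the magazine's frame. The slot lies on the worktop at the foot of the lane, from here to y = -0.25, between two dark guide angles 17 mm high and 227 mm apart. The lane's lip ends 30 mm up, 13 mm past the stop.
- tray: Loose yellow metal tray, 222 mm (x) by 92 (y), 0.4 to 0.8 kg, standing in the slot 40 to 80 mm short of home; origin under its centre, axes as the magazine's. Home: origin at y = -0.094 in the magazine's frame, low wall on the stop. Lane-side wall 20 mm high, end walls 34. The tall -y wall (60 high with its rim) bears a grey push plate, 90 wide, 11 to 41 mm up, outer face at tray y = -0.0485.
- rocker (a joint): Red rocker over the lane, an escapement. 0: at rest, gate blade at its far (+x) end down before the first bottle. Grows to 0.52 (stop) as its near end is pressed down. From about 0.46 on the first bottle rolls out, within about 1 s, while a second blade with a small roller holds back the next; letting go admits that one to the gate. A spring returns it: 2 N at the pad at rest, 4 N at full stroke.
- press_pad (a point): Centre of the top of the rocker's black ribbed press pad, 40 mm (x) by 46 (y), beside the lane on the robot's side. In the magazine's frame at rest (-0.124, -0.029, 0.179), at full stroke (-0.132, -0.014, 0.107): 72 mm lower. It slopes 0.26 rad either way with the rocker.
- gate_edge (a point): Middle of the lower edge of the gate blade, at the rocker's far end; it rises 28 mm at full stroke.
- bottle_a_mid (a point): Middle of the first bottle (white mist bottle, 54 across, 201 long), lying across the lane along the magazine's x, cap toward the robot, waiting at the gate. It moves with the bottle. In the tray it lies about 31 mm above the worktop.
- bottle_b_mid (a point): Middle of the second bottle, alike, 54 mm up the lane; when it waits at the gate it is at y = -0.005 in the magazine's frame.
- bottle_c_mid (a point): Middle of the third bottle, alike, next up the lane; one place further down it is at y = 0.048 in the magazine's frame.
- bottle_a: The first bottle; origin at the centre of its base (its far end), z along it toward the cap.
- bottle_b: The second bottle, origin as above.
- bottle_c: The third bottle, origin as above.
- scissors: blue-handled scissors lying in front of the magazine, 87x199x9 mm; origin under its centre. To be left alone.
- tape_roll: roll of brown packing tape lying flat, 92 across, 48 high (mm); front left; origin under its centre. To be left alone.
- funnel_blue: blue funnel standing on its rim, 120 across, 114 high (mm); front left; origin under its centre. To be left alone.
- mist_3: white mist bottle standing upright at the right edge of the group on the left, 54 across, 201 high (mm); origin under its centre. To be left alone.
- mist_6: white mist bottle standing upright in the same group, 54 across, 201 high (mm); origin under its centre. To be left alone.

How it is judged:
By the outcome, as a careful person would: the job done as asked, in the order asked, and still so for the second after the job is handed in, with the robot touching nothing.
It also fails if it takes over 50 s, if anything falls off the work surface, if the arm or the gripper's body presses on something with over 40 N, if the wrist force passes 120 N, or if a joint passes its speed limit or range.

ROBOT

A 6-joint arm with a two-finger parallel gripper is mounted at the origin on a cart in front of the work surface, level with it; the furniture and walls round the work are solid. World frame = base frame: x ahead of the robot, y to its left, z up, the work surface at z = 0. Lengths are in m, angles in rad, forces in N, time in s.
With the tool pointing down it reaches from about 0.3 to 0.775 m from the base axis. Payload 14.6 kg.
Tool frame: the origin (TCP) lies at the very end of the fingers, on their centre line; the grasp point (between the pads) lies tcp_to_grasp behind it (tcp_to_grasp is the distance from the TCP to the grasp point, in m); z points along the fingers, y is the line along which they close (so a half turn about z gives the same grasp; the last joint's range is limited). The gripper opens to 94 mm and grips with 3 to 60 N. Pads are 16 mm wide; open, the fingers measure 119 mm over their backs; the gripper's body (75 mm by 177 mm) begins 78 mm behind the grasp point.
Start: joints at [-1.412, 0.3, 1.521, -0, 1.321, -0.067], TCP at [0.123, -0.536, 0.205] pointing down, gripper open.
Joint ranges: [-3.03, 3.03], [-0.79, 2.21], [0.23, 2.52], [-1.04, 4.18], [0, 3.07], [-2.55, 2.55]. Speed limits (rad/s): [2.22, 2.22, 2.57, 3.14, 3.14, 3.14].

INTERFACE

Orientations are given as [roll, pitch, yaw] about the fixed x, y, z axes, in that order (R = Rz(yaw) Ry(pitch) Rx(roll)).
In Python, from workcell import read_state, get_image, camera_model, sign_off, tcp_to_grasp gives the robot as it stands.
- The arm moves only by the shell command python3 -m crank 'ROWS' [FORCE]. ROWS is a JSON object of lists of equal length, an entry for each row: "slide": the shift along the tool's x, y, z in mm, a list of three; "turn": the turn about the tool's z in degrees; "gripper": the gripper command: -1 is shut, 1 is fully open, values between are in proportion. In form: {"slide": [[x, y, z], ...], "turn": [turn, ...], "gripper": [gripper, ...]}. A call has 1 to 10 rows; each row shifts and turns the commanded pose from where the row before left it, along the tool's axes as they then stand; what a row does not reach is not made up. A row lasts 1/10 s, in which the tool goes at most 50 mm and 8.59 degrees, less where a joint would pass 70% of its speed; a pose out of reach is approached as far as the arm can. A call is refused whole if a number of a shift passes 50 or a number of a turn 8.59, either way. A call with a gripper value outside its range is refused whole. The fingers move at their own pace and stop on an object; FORCE is the grip in N (left out, the last holds). Time passes only in rows, so rows that do not move let the fingers close. It gives the time, the measured TCP pose, the force, the opening and the grip force at its end, in the units of the state.
- read_state(): the state, without advancing time (a new reading comes with each control period).
- get_image(name): name is "side" or "top" or "wrist"; returns the picture (420x560x3 uint8, red, green, blue); there is no depth.
- camera_model(name): a dict with "camera_matrix" (3x3 intrinsics, pixels), "cam_to_world" (4x4, takes a point from camera to world coordinates); the wrist camera has in their place "tool_from_camera" (4x4, takes a point from camera to tool coordinates, whose origin is the TCP and whose axes are the flange's). Camera axes: x right, y down, z forward; pixel columns grow to the right and rows downward; lengths in m; the calibration is good to about 2 mm. A picture is of the moment at which its call begins: read the wrist's pose just before it. camera_model takes no time and is no camera call.
- sign_off(): hands the job in; it is judged then, once.
The state is a dict: "time": time; "joint_pos": joint angles; "dq": joint speeds; "joint_efforts": joint torques, N m; "tool_pos": TCP position; "eef_rot": TCP orientation; "wrist_force": force on the tool from outside, world axes, zero at the start; "torque": the same for the moment, N m; "gripper_width": finger opening in m; "grip_force": force on a finger pad.
Only numpy, scipy, OpenCV 4.12 (cv2) and the standard library are available. Lean on these libraries where they do the work, as an engineer would, in place of code of your own. Each camera call takes 0.05 s, during which the arm holds its last target. There are 200 camera calls.

## Working session

There is one attempt and no reset: what is moved stays moved. The work goes in short steps, Python scripts to look and compute and a shell command to move; the robot and the scene stay as the last step left them, time stands still between calls to the robot, and variables do not carry over. Pictures are saved under pics/ and viewed, at most 10 in all, crops included, and the job is handed in when it is done.

```bash
mkdir -p pics
python3 - <<'E'
from workcell import *
import cv2,numpy as np
s=read_state();print(s['tool_pos'],s['eef_rot'],tcp_to_grasp,s['time'])
for n in('top','side'):
    im=get_image(n);cv2.imwrite(f'pics/{n}0.png',im[:,:,::-1])
    m=camera_model(n);print(n,np.round(m['camera_matrix'],1).tolist(),np.round(m['cam_to_world'],3).tolist())
E
```

```text
[ 0.1230943  -0.53577479  0.20487965] [-3.14042384e+00 -7.39929853e-05  2.25785024e-01] 0.0188 0.0
top [[385.0, 0.0, 274.3], [0.0, 385.0, 214.1], [0.0, 0.0, 1.0]] [[0.008, -0.994, 0.108, 0.435], [-1.0, -0.008, 0.003, 0.06], [-0.002, -0.108, -0.994, 1.161], [0.0, 0.0, 0.0, 1.0]]
side [[431.1, 0.0, 280.3], [0.0, 431.1, 213.7], [0.0, 0.0, 1.0]] [[0.897, 0.273, -0.348, 0.893], [0.442, -0.564, 0.697, -0.657], [-0.006, -0.779, -0.627, 0.771], [0.0, 0.0, 0.0, 1.0]]
```

View pics/top0.png

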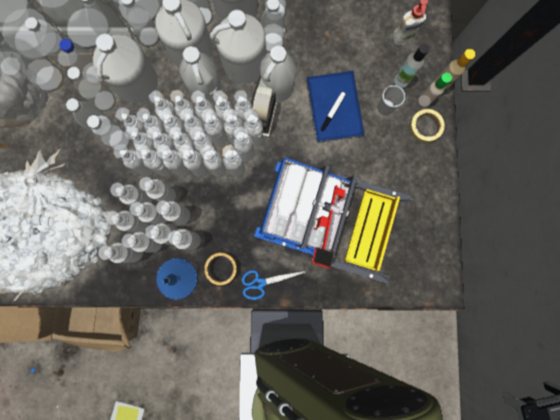

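View pics/side0.png

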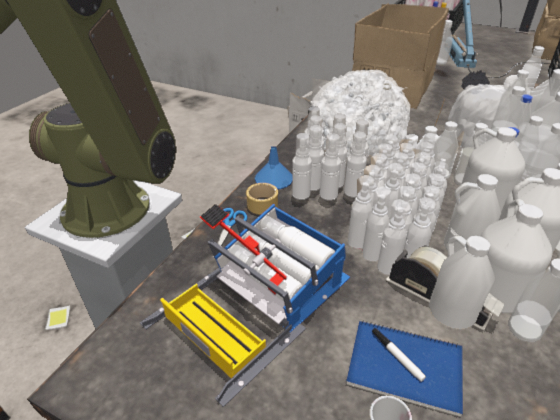

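The top view shows the yellow tray at about (373,230), the black pad at (323,257), and the lane from (280,160) to (330,250). In the side view the pad is at (212,215) and the tray at (212,330). I'll enlarge both for measuring.

Run:
```python
import cv2,numpy as np
a=cv2.imread('pics/top0.png')[145:285,250:415];b=cv2.imread('pics/side0.png')[195:405,135:355]
a=cv2.resize(a,None,fx=4,fy=4,interpolation=cv2.INTER_CUBIC);b=cv2.resize(b,None,fx=3.6,fy=2.8,interpolation=cv2.INTER_CUBIC)
cv2.imwrite('pics/a.png',a);cv2.imwrite('pics/b.png',b)
```

```text
(no output)
```

View pics/a.png

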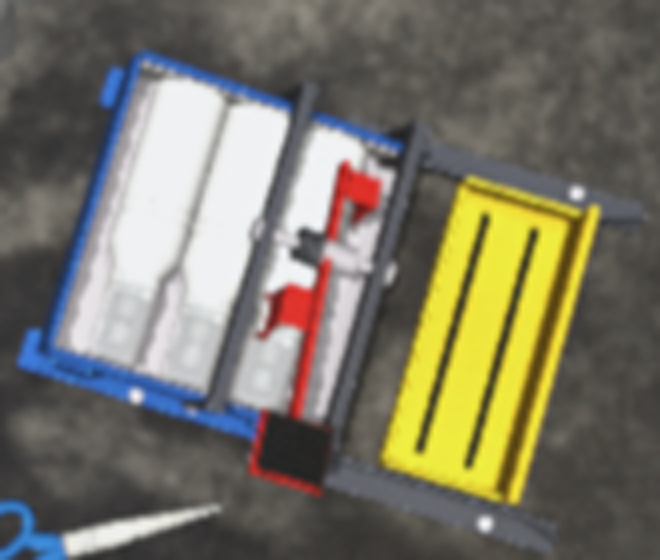

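View pics/b.png

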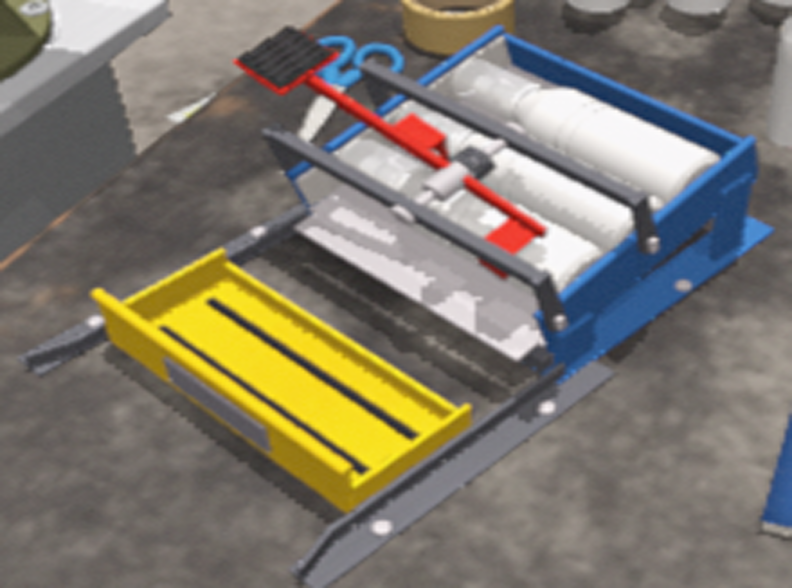

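The top crop shows the pad centre at (295,450) and the tray's rim ends at (598,207) and (520,502). The side crop shows the pad at (288,58), a rim end at (95,290), and end-wall corners at (222,252) and (470,405). Next I'll fit the pose.

```bash
cat > h.py <<'E'
import numpy as np
from workcell import *
from scipy.optimize import least_squares
def M(p,q): # magazine->world
    c,s=np.cos(p[2]),np.sin(p[2]);return np.array([p[0]+c*q[0]-s*q[1],p[1]+s*q[0]+c*q[1],q[2]])
def proj(n,X):
    m=camera_model(n);T=np.linalg.inv(m['cam_to_world']);u=m['camera_matrix']@(T[:3,:3]@X+T[:3,3]);return u[:2]/u[2]
def A(u,v):return (250+u/4,145+v/4)
def B(u,v):return (135+u/3.6,195+v/2.8)
E
python3 - <<'E'
from h import *
O=[('top',A(295,450),(-.124,-.029,.179),0),('top',A(598,207),(.111,-.046,.06),1),('top',A(520,502),(-.111,-.046,.06),1),
('top',A(468,178),(.111,.046,.034),1),('top',A(383,460),(-.111,.046,.034),1),
('side',B(288,58),(-.124,-.029,.179),0),('side',B(95,290),(-.111,-.046,.06),1),('side',B(470,405),(.111,.046,.034),1),('side',B(222,252),(-.111,.046,.034),1)]
def f(p):return np.concatenate([proj(n,M(p,np.array(q)+[0,(-.094-p[3])*t,0]))-uv for n,uv,q,t in O])
r=least_squares(f,[.45,-.05,-.3,.06]);p=r.x
print(p,np.round(r.fun.reshape(-1,2),1).tolist());np.save('p.npy',p)
print('pad',M(p,(-.124,-.029,.179)),'pushface',M(p,(0,-.094-p[3]-.0485,.026)),'home face',M(p,(0,-.1425,.026)))
print('push dir',M([0,0,p[2]],(0,1,0)))
E
```

```text
[ 0.56277586 -0.07252798 -0.29520287  0.06334214] [[0.2, -1.4], [0.3, -0.6], [-1.0, -0.3], [0.0, -1.1], [0.3, 0.3], [-1.0, -1.2], [-1.1, 0.3], [0.2, 0.4], [-0.3, -1.8]]
pad [ 0.43570262 -0.06419772  0.179     ] pushface [ 0.50288939 -0.26946603  0.026     ] home face [ 0.52131777 -0.20886387  0.026     ]
push dir [0.29093395 0.95674314 0.        ]
```

The fit is good: residuals are about 1 px and the tray is 63 mm short of home. I'll turn the tool so its x lies along the slot, with the fingers about 40 mm apart.

```bash
python3 -m crank '{"slide":[[0,0,0],[0,0,0],[0,0,0],[0,0,0],[0,0,0],[0,0,0],[0,0,0],[0,0,0]],"turn":[-7.5,-7.5,-7.5,-7.5,-7.5,-7.5,-7.5,-7.5],"gripper":[-0.15,-0.15,-0.15,-0.15,-0.15,-0.15,-0.15,-0.15]}'
python3 -m crank '{"slide":[[20,20,0],[34,30,0],[35,30,0],[35,30,0],[35,30,0],[35,30,0],[35,30,0],[35,30,0],[35,30,0],[33,26,0]],"turn":[0,0,0,0,0,0,0,0,0,0],"gripper":[-0.15,-0.15,-0.15,-0.15,-0.15,-0.15,-0.15,-0.15,-0.15,-0.15]}'
cat >> h.py <<'E'
def where():
    s=read_state();p=np.load('p.npy');d=np.array(s['tool_pos'])-M(p,(0,0,0))
    c,q=np.cos(p[2]),np.sin(p[2]);print('mag',np.round([c*d[0]+q*d[1],-q*d[0]+c*d[1],d[2]],4),'rot',np.round(s['eef_rot'],3),'F',np.round(s['wrist_force'],1),'t',s['time'],'w',s['gripper_width'])
E
python3 -c "
from h import *
where()
import cv2;cv2.imwrite('pics/w1.png',get_image('wrist')[:,:,::-1])"
```

```text
time: 0.9
tool_pos: [0.1231, -0.5359, 0.2051]
eef_rot: [-3.141, -0.001, 1.278]
wrist_force: [-0.4, -0.9, 0.6]
gripper_width: 0.0402
grip_force: 0.0
time: 1.9
tool_pos: [0.4955, -0.3011, 0.2051]
eef_rot: [-3.141, -0.0, 1.273]
wrist_force: [0.3, -0.9, 0.1]
gripper_width: 0.0403
grip_force: 0.0
mag [ 0.0021 -0.2382  0.2051] rot [-3.141 -0.     1.273] F [ 0.3 -0.9  0.1] t 1.9 w 0.04032079674882002
```

View pics/w1.png

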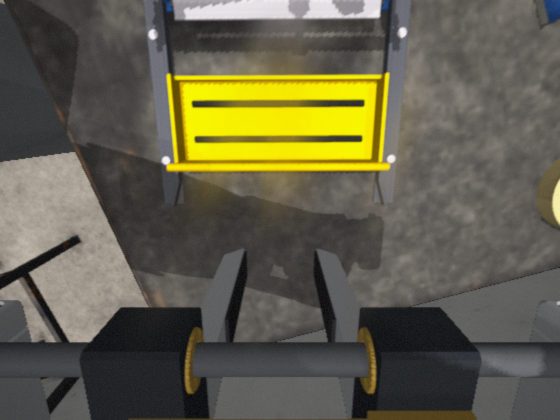

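The wrist view shows the tray straight ahead of the fingers, with its rim across columns 168–389 at row 167 and square to the tool. Descending and pushing.

```bash
python3 -m crank '{"slide":[[0,0,25],[0,0,40],[0,0,40],[0,0,40],[0,0,25],[0,0,13],[0,0,0],[10,0,0],[10,0,0],[4,0,0]],"turn":[0,0,0,0,0,0,0,0,0,0],"gripper":[-0.15,-0.15,-0.15,-0.15,-0.15,-0.15,-0.15,-0.15,-0.15,-0.15]}' >/dev/null; python3 -c "from h import *;where()"
python3 -m crank '{"slide":[[4,0,0],[4,0,0],[5,0,0],[5,0,0],[6,0,0],[6,0,0],[6,0,0],[6,0,0],[6,0,0],[5,0,0]],"turn":[0,0,0,0,0,0,0,0,0,0],"gripper":[-0.15,-0.15,-0.15,-0.15,-0.15,-0.15,-0.15,-0.15,-0.15,-0.15]}'>/dev/null; python3 -c "from h import *;where()"
```

```text
mag [ 0.0017 -0.2149  0.0237] rot [3.14  0.    1.274] F [ 0.4 -0.5  0.1] t 2.95 w 0.04004184646777019
mag [ 0.002  -0.1635  0.0236] rot [3.139e+00 1.000e-03 1.273e+00] F [-2.6 -6.7  5. ] t 3.95 w 0.04026055380257652
```

```bash
G='x'; python3 -m crank '{"slide":[[4,0,0],[3,0,0],[2,0,0],[1,0,0]],"turn":[0,0,0,0],"gripper":[-0.15,-0.15,-0.15,-0.15]}'|grep force; python3 -c "from h import *;where()"
python3 -m crank '{"slide":[[1,0,0],[1,0,0]],"turn":[0,0],"gripper":[-0.15,-0.15]}'|grep wrist; python3 -c "from h import *;where()"
```

```text
wrist_force: [-2.2, -6.7, 4.8]
grip_force: 3.2
mag [ 0.0021 -0.1536  0.0236] rot [3.139e+00 1.000e-03 1.273e+00] F [-2.2 -6.7  4.8] t 4.35 w 0.03992032838830951
wrist_force: [-2.4, -6.1, 4.8]
mag [ 0.0021 -0.1517  0.0236] rot [3.139e+00 1.000e-03 1.273e+00] F [-2.4 -6.1  4.8] t 4.55 w 0.040121264648313504
```

```bash
for i in 1; do python3 -m crank '{"slide":[[1,0,0],[1,0,0]],"turn":[0,0],"gripper":[-0.15,-0.15]}'|grep wrist; python3 -m crank '{"slide":[[1,0,0],[0,0,0]],"turn":[0,0],"gripper":[-0.15,-0.15]}'|grep wrist;done;  python3 -c "from h import *;where()"
```

```text
wrist_force: [-2.5, -18.5, 1.7]
wrist_force: [-2.8, -19.4, 1.4]
mag [ 0.0025 -0.1504  0.0237] rot [3.138 0.004 1.274] F [ -2.8 -19.4   1.4] t 4.95 w 0.04029537309548887
```

The force jumped to 20 N at exactly the predicted home position (y = -0.1505). Confirming with one more nudge, then backing off, rising and closing the fingers.

```bash
python3 -m crank '{"slide":[[1,0,0],[0,0,0]],"turn":[0,0],"gripper":[-0.15,-0.15]}'|grep wrist; python3 -c "from h import *;where()"
python3 -m crank '{"slide":[[-4,0,0],[-15,0,0],[-15,0,0],[0,0,-25],[0,0,-45],[0,0,-45],[0,0,-45],[0,0,-45],[0,0,-20],[0,0,0]],"turn":[0,0,0,0,0,0,0,0,0,0],"gripper":[-0.15,-0.15,-0.15,-1,-1,-1,-1,-1,-1,-1]}' >/dev/null;python3 -c "from h import *;where()"
python3 -c "
from h import *
import cv2
a=get_image('wrist');b=get_image('side')[190:400,130:360]
cv2.imwrite('pics/w2.png',cv2.hconcat([cv2.resize(a,(400,300)),cv2.resize(b,(400,300))])[:,:,::-1])"
```

```text
wrist_force: [-5.3, -24.9, 2.4]
mag [ 0.0026 -0.1504  0.0238] rot [3.138 0.005 1.274] F [ -5.3 -24.9   2.4] t 5.15 w 0.04007206571617859
mag [ 0.0021 -0.1821  0.2508] rot [3.136e+00 1.000e-03 1.273e+00] F [-0.3  0.1 -0.5] t 6.15 w 0.0007561200363999361
```

View pics/w2.png

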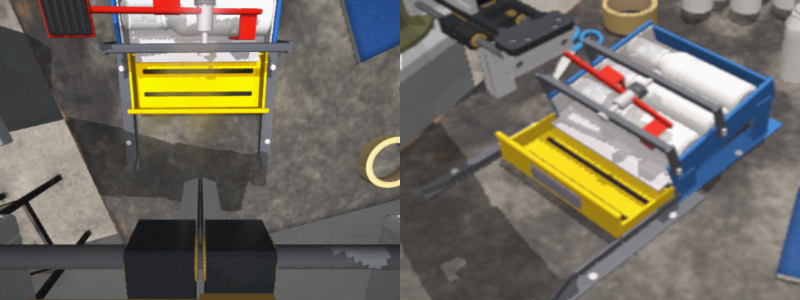

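The tray is square and home under the lane's lip in both views, and the pad sits up at the left with its surroundings clear. Moving above the pad.

```bash
python3 -m crank '{"slide":[[10,-8,0],[30,-25,0],[36,-30,0],[36,-30,0],[28,-24,0],[13,-9,0],[0,0,20],[0,0,25],[0,0,10],[0,0,0]],"turn":[0,0,0,0,0,0,0,0,0,0],"gripper":[-1,-1,-1,-1,-1,-1,-1,-1,-1,-1]}'|grep wrist;python3 -c "
from h import *
where()
import cv2
a=get_image('wrist');b=get_image('side')[150:300,130:330]
cv2.imwrite('pics/w3.png',cv2.hconcat([cv2.resize(a,(400,300)),cv2.resize(b,(400,300))])[:,:,::-1])"
```

```text
wrist_force: [-0.1, 0.1, 0.5]
mag [-0.1254 -0.0277  0.191 ] rot [-3.138  0.     1.273] F [-0.1  0.1  0.5] t 7.25 w 0.0004626707138096958
```

View pics/w3.png

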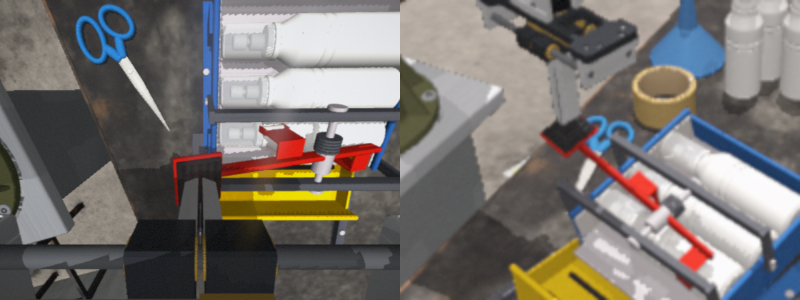

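The fingertips are centred on the pad in both views. Pressing along its path.

```bash
python3 -m crank '{"slide":[[0,0,8],[0,0,4],[1,-2,6],[1,-1,8],[2,-1,8],[2,-1,8],[2,-1,8],[2,-1,8],[2,-1,8],[1,0,6]],"turn":[0,0,0,0,0,0,0,0,0,0],"gripper":[-1,-1,-1,-1,-1,-1,-1,-1,-1,-1]}'|grep wrist;python3 -c "from h import *;where()"
python3 -m crank '{"slide":[[1,0,4],[0,0,2]],"turn":[0,0],"gripper":[-1,-1]}'|grep wrist;python3 -c "from h import *;where()"
```

```text
wrist_force: [1.8, -1.0, 4.3]
mag [-0.1322 -0.0144  0.1199] rot [ 3.141 -0.     1.273] F [ 1.8 -1.   4.3] t 8.35 w 0.0004804090770223035
wrist_force: [0.8, 0.3, 4.8]
mag [-0.1322 -0.0135  0.1142] rot [ 3.142 -0.     1.273] F [0.8 0.3 4.8] t 8.55 w 0.0005409778922010578
```

```bash
python3 -m crank '{"slide":[[0,0,2],[0,0,1]],"turn":[0,0],"gripper":[-1,-1]}'|grep wrist;python3 -m crank '{"slide":[[0,0,1],[0,0,1]],"turn":[0,0],"gripper":[-1,-1]}'|grep wrist;python3 -c "from h import *;where()"
```

```text
wrist_force: [0.7, 1.3, 5.9]
wrist_force: [0.4, 0.9, 4.6]
mag [-0.1323 -0.0137  0.1095] rot [ 3.141 -0.     1.273] F [0.4 0.9 4.6] t 8.95 w 0.0002757820272309071
```

```bash
python3 -m crank '{"slide":[[0,0,1],[0,0,1]],"turn":[0,0],"gripper":[-1,-1]}'|grep wrist;python3 -m crank '{"slide":[[0,0,1],[0,0,0]],"turn":[0,0],"gripper":[-1,-1]}'|grep wrist;python3 -c "from h import *;where()"
```

```text
wrist_force: [-1.2, 3.8, 16.7]
wrist_force: [-4.1, 3.9, 20.2]
mag [-0.1319 -0.0135  0.1075] rot [ 3.140e+00 -1.000e-03  1.273e+00] F [-4.1  3.9 20.2] t 9.35 w 0.0005339012247285684
```

The rocker is at its stop with 20 N at z = 0.1075. I'll hold there for the bottle to roll, then look.

```bash
python3 -m crank '{"slide":[[0,0,0],[0,0,0],[0,0,0],[0,0,0],[0,0,0],[0,0,0],[0,0,0],[0,0,0],[0,0,0],[0,0,0]],"turn":[0,0,0,0,0,0,0,0,0,0],"gripper":[-1,-1,-1,-1,-1,-1,-1,-1,-1,-1]}'|grep wrist;python3 -c "
from h import *
import cv2
a=get_image('wrist');b=get_image('side')[180:360,130:370]
cv2.imwrite('pics/w4.png',cv2.hconcat([cv2.resize(a,(400,300)),cv2.resize(b,(400,300))])[:,:,::-1])"
```

```text
wrist_force: [-4.2, 3.9, 19.0]
```

View pics/w4.png

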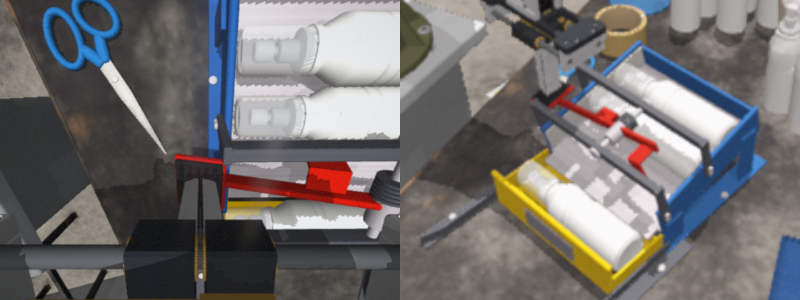

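The first bottle lies in the tray (lower left of the side view), and the other two are held up the lane. Releasing back along the arc, then rising clear.

```bash
python3 -m crank '{"slide":[[0,0,-5],[-1,1,-7],[-2,1,-8],[-2,1,-8],[-2,1,-8],[-2,1,-8],[-2,1,-8],[-2,1,-8],[-1,0,-8],[0,0,-8]],"turn":[0,0,0,0,0,0,0,0,0,0],"gripper":[-1,-1,-1,-1,-1,-1,-1,-1,-1,-1]}'|grep wrist
python3 -m crank '{"slide":[[0,0,-10],[0,0,-20],[0,0,-25],[0,0,-25],[0,-10,-15],[0,-10,0],[0,0,0],[0,0,0],[0,0,0],[0,0,0]],"turn":[0,0,0,0,0,0,0,0,0,0],"gripper":[-1,-1,-1,-1,-1,-1,-1,-1,-1,-1]}'|grep wrist;python3 -c "
from h import *
where()
import cv2
a=get_image('top')[130:300,240:420];b=get_image('side')[170:350,130:370]
cv2.imwrite('pics/w5.png',cv2.hconcat([cv2.resize(a,(400,380)),cv2.resize(b,(400,380))])[:,:,::-1])"
```

```text
wrist_force: [0.8, 0.5, -0.5]
wrist_force: [-0.9, -0.4, -0.4]
mag [-0.1453 -0.0277  0.2769] rot [-3.141  0.     1.273] F [-0.9 -0.4 -0.4] t 12.45 w 0.000445004507610625
```

View pics/w5.png

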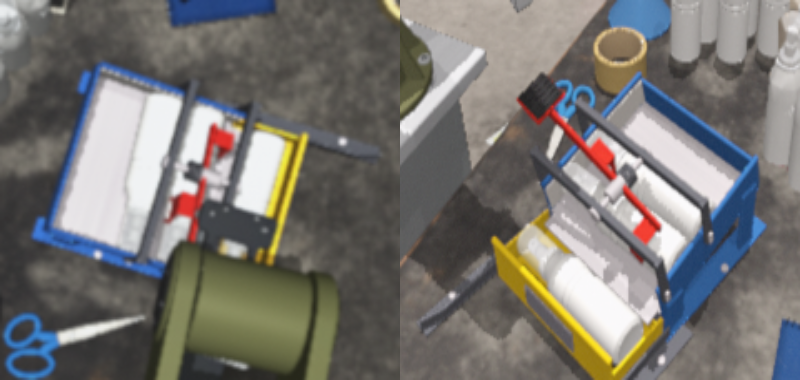

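The rocker is back at rest, one bottle is in the tray, and the next two have moved down a place. One numeric check that the bottle did not knock the tray back, then I'll hand in.

Run:
```python
from h import *
import cv2
p=np.load('p.npy')
for off in(0,.005):print(off,[np.round(proj('side',M(p,(x,-.14-off,.06))),1).tolist() for x in(-.111,.111)])
im=get_image('side');h=cv2.cvtColor(im,cv2.COLOR_RGB2HSV)
m=cv2.inRange(h,(22,150,80),(35,255,255));m[:270]=0;m[:,:180]=0;m[:,320:]=0
ys,xs=np.nonzero(m);i=xs.argmin();print('left',xs[i],ys[i],'bottom',xs[ys.argmax()],ys.max())
for off in(0,.005):print('bottom pred',np.round(proj('side',M(p,(.111,-.14-off,0.0))),1))
```

```text
0 [[184.5, 282.4], [254.9, 341.4]]
0.005 [[182.6, 283.7], [253.1, 343.0]]
left 185 282 bottom 254 355
bottom pred [256.2 359.1]
bottom pred [254.4 360.7]
```

Run:
```python
import cv2,numpy as np
from workcell import get_image
a=cv2.imread('pics/w2.png')[:,400:];b=cv2.resize(get_image('side')[190:400,130:360],(400,300))[:,:,::-1]
# grey push plate/front wall patch: shift between before and after the bottle
A=a[140:235,90:215]
for name,y0,y1,x0,x1 in(('plate',150,215,120,190),('rim end',125,165,95,130),('bottom',190,240,180,235)):
    r=cv2.matchTemplate(b[y0-15:y1+15,x0-15:x1+15].copy(),a[y0:y1,x0:x1].copy(),cv2.TM_CCOEFF_NORMED)
    _,v,_,l=cv2.minMaxLoc(r);print(name,round(v,3),np.array(l)-15,'px at 1.74x/1.43x')
```

```text
plate 0.504 [0 0] px at 1.74x/1.43x
rim end 0.765 [-1  1] px at 1.74x/1.43x
bottom 0.592 [0 1] px at 1.74x/1.43x
```

The rim end may have shifted by 1–2 mm, so I'll check by touch: a gentle re-push at the plate up to the known home reading.

```bash
python3 -m crank '{"slide":[[-10,10,0],[-30,28,0],[-36,34,0],[-36,34,0],[-30,28,0],[-20,13,0],[0,0,20],[0,0,45],[0,0,45],[0,0,45]],"turn":[0,0,0,0,0,0,0,0,0,0],"gripper":[-1,-1,-0.15,-0.15,-0.15,-0.15,-0.15,-0.15,-0.15,-0.15]}'>/dev/null; python3 -c "from h import *;where()"
python3 -m crank '{"slide":[[0,0,45],[0,0,35],[0,0,18],[0,0,0],[8,0,0],[8,0,0],[8,0,0],[5,0,0],[2,0,0],[1,0,0]],"turn":[0,0,0,0,0,0,0,0,0,0],"gripper":[-0.15,-0.15,-0.15,-0.15,-0.15,-0.15,-0.15,-0.15,-0.15,-0.15]}'>/dev/null; python3 -c "from h import *;where()"
```

```text
mag [ 0.0013 -0.1911  0.1205] rot [3.141 0.    1.273] F [ 0.5 -0.8 -0. ] t 13.65 w 0.039741973679301504
mag [ 0.0014 -0.1578  0.0247] rot [3.141 0.    1.273] F [0.2 0.3 0.6] t 14.65 w 0.039921947313170954
```

```bash
python3 -m crank '{"slide":[[2,0,0],[1,0,0],[1,0,0]],"turn":[0,0,0],"gripper":[-0.15,-0.15,-0.15]}'>/dev/null; python3 -c "from h import *;where()"
python3 -m crank '{"slide":[[1,0,0],[1,0,0]],"turn":[0,0],"gripper":[-0.15,-0.15]}'>/dev/null; python3 -c "from h import *;where()"
python3 -m crank '{"slide":[[1,0,0],[1,0,0]],"turn":[0,0],"gripper":[-0.15,-0.15]}'>/dev/null; python3 -c "from h import *;where()"
```

```text
mag [ 0.0013 -0.1541  0.0244] rot [-3.142 -0.     1.273] F [0.1 0.7 0. ] t 14.95 w 0.03958034403400985
mag [ 0.0013 -0.1521  0.0244] rot [ 3.142 -0.     1.273] F [-0.5  0.1  0.2] t 15.15 w 0.03977451423624114
mag [ 0.0013 -0.1506  0.0245] rot [3.141e+00 1.000e-03 1.273e+00] F [-3.6 -9.2 -0.3] t 15.35 w 0.04011041491912159
```

```bash
python3 -m crank '{"slide":[[1,0,0],[0,0,0]],"turn":[0,0],"gripper":[-0.15,-0.15]}'>/dev/null; python3 -c "from h import *;where()"
python3 -m crank '{"slide":[[-2,0,0],[-8,0,0],[-15,0,0],[-15,0,0],[0,0,-25],[0,0,-45],[0,0,-45],[0,0,-30],[0,0,0],[0,0,0]],"turn":[0,0,0,0,0,0,0,0,0,0],"gripper":[-0.15,-0.15,-0.15,-0.15,-0.15,-0.15,-0.15,-0.15,-0.15,-0.15]}'>/dev/null; python3 -c "
from h import *
where();print(sign_off())"
```

```text
mag [ 0.0013 -0.1506  0.0245] rot [3.141e+00 2.000e-03 1.273e+00] F [ -4.2 -11.7  -0.7] t 15.55 w 0.04020908357950275
mag [ 0.0011 -0.19    0.1694] rot [3.141 0.    1.272] F [-0.6 -0.2 -0.6] t 16.55 w 0.03978660103870011
the job is handed in; nothing more can be done
None
```

The tray is home against the stop with one bottle in it, the rocker is back at rest with the next bottle at the gate, and the job is handed in at about 16.6 s, with the arm clear of everything.

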